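Key in the gauge cycle and hold the stepped block in its jig

ROBOT

A 7-joint arm with a two-finger parallel gripper is mounted at the origin on a cart in front of the work surface, level with it; the furniture and walls round the work are solid. World frame = base frame: x ahead of the robot, y to its left, z up, the work surface at z = 0. Lengths are in m, angles in rad, forces in N, time in s.
With the tool pointing down it reaches from about 0.4 to 0.85 m from the base axis. Payload 10.4 kg.
Tool frame: the origin (TCP) lies between the finger pads; the fingertips stand 19 mm ahead of it and the grasp point (between the pads) is the TCP; x points along the fingers, y is the direction in which the jaws open and shut, and the axes are right-handed (so a half turn about x gives the same grasp; the last joint's range is limited). The gripper opens to 87 mm and grips with 3 to 60 N. Pads are 19 mm wide; open, the fingers measure 117 mm over their backs; the gripper's body (75 mm by 190 mm) begins 51 mm behind the grasp point.
Start: joints at [1.326, 0.332, -0.065, 1.46, 0.022, 1.35, -0.088], TCP at [0.138, -0.61, 0.215] pointing down, gripper open.
Joint ranges: [-2.6, 2.6], [-0.5, 2.12], [-1.47, 1.34], [0.16, 2.42], [-1.27, 4.41], [0.06, 2.06], [-2.6, 2.6]. Speed limits (rad/s): [2.22, 2.22, 2.79, 2.79, 3.14, 3.14, 3.14].

INTERFACE

Orientations are given as a unit quaternion [x, y, z, w].
In Python, from bench import r gives the robot as it stands.
- The arm moves only by the tool drive_tool, never from a script. Its argument "motion" is a list of rows, each a list of 4 numbers: the shift along the tool's x, y, z in cm, then the turn about the tool's x in units of 5 degrees (1.0 is 5 degrees). In form: [[tx, ty, tz, twist], ...]. A call has 1 to 20 rows; each row is the pose to reach, as a shift and turn from the pose commanded when the call began, along the tool's axes at that moment; what a row does not reach only later rows make up. A row lasts 1/12 s, in which the tool goes at most 41.7 mm and 7.16 degrees, less where a joint would pass 70% of its speed; a pose out of reach is approached as far as the arm can. A call with a gripper value outside its range is refused whole. "grip" is the closure in counts, from 0 (fully open) to 255 (shut), set as the call begins (left out, the last holds). The fingers move at their own pace and stop on an object; "force" is the grip in N (left out, the last holds). Time passes only in rows, so rows that repeat a pose let the fingers close. It gives the time, the measured TCP pose, the force and the opening at its end, in the units of the state.
- r.read_state(): the state, without advancing time (a new reading comes with each control period).
- r.camera(name): name is "scene" or "top" or "wrist"; returns the picture (480x640x3 uint8, red, green, blue); there is no depth.
- r.calibration(name): a dict with "fx", "fy", "cx", "cy" (pixels), "xyz" and "orientation" of the camera in the world. Camera axes: x right, y up, looking along -z (the intrinsics and any distortion apply to the point x, -y, -z); pixel columns grow to the right and rows downward; lengths in m; the calibration is good to about 2 mm. A picture is of the moment at which its call begins: read the wrist's pose just before it. calibration takes no time and is no camera call; for the wrist camera it gives the pose at the moment of the call.
- r.close_job(): hands the job in, once; it reports no verdict.
The state is a dict: "time": time; "joint_positions": joint angles; "joint_vel": joint speeds; "joint_torque": joint torques, N m; "ee_pos": TCP position; "eef_rot": TCP orientation; "ft_force": force on the tool from outside, world axes, zero at the start; "torque": the same for the moment, N m; "width": finger opening in m.
Only numpy, scipy, OpenCV 4.12 (cv2) and the standard library are available. Lean on these libraries where they do the work, as an engineer would, in place of code of your own. Each camera call takes 0.05 s, during which the arm holds its last target.

TASK

Start the gauge by pressing the three keys of its key box fully down one at a time, in this order: round key, square key, long bar key, letting each come up again before the next. Then pick up the stepped block, set it flat on the jig's bed with its high step towards the fence and its ledge away from it, lying flush against the tall fence and touching the low side stop, and hold it there with one steady diagonal push, forwards against the fence and down on the bed at the same time. Finish while still pushing, do not let go, and leave the other two blocks where they lie.

Things in the scene. Friction and masses are not known exactly. Their poses are not given: they have to be found in the camera images.
- work_center (a point): Centre of the loose off-white stepped block (0.06 kg), 12 mm above its underside. Foot 30 mm (its x) by 52 mm (its y), 14 mm high; on it a step 28 mm wide and 10 mm high from y = -8 to y = +18 mm of this point; 24 mm high in all. The low ledge with two dark holes lies at its -y end. z is up.
- work_ledge (a point): Middle of the stepped block's ledge surface: 17 mm from its centre along its -y, 14 mm above its underside. The ledge is 18 mm deep; 9 mm from this point towards +y the step's upright face rises 10 mm, so fingertips on the ledge against that face can push the block along its +y and down.
- corner (a point): Inner corner of the fixed jig, on the bed surface (12 mm above the bench). x points squarely into the fence, y along the fence away from the stop, z up. Fence face: plane x = 0, 12 mm high above the bed. Stop face: plane y = 0, bar 7 mm high, 16 mm thick, from x = 0 to -60 mm. Bed open for 90 mm to -x and to +y. A block fully home has its centre at (-26, 15, 12) mm here, its own +y along this x.
- bed: The jig's smooth grey bed, a fixed plate 110 x 112 mm, 6 mm thick. Friction of the block on the jig's faces is about 0.25 (0.2 to 0.3), so up to 0.3 of the downward force is lost from the forward push: push forwards about as hard as down. Its surface is 12 mm above the bench; origin under its middle.
- fence: The jig's fence, fixed steel bar 18 x 116 x 12 mm at the jig's side far from the robot; origin under its middle.
- work: The stepped block of work_center; its origin is the centre of its underside, same axes.
- key_round_top (a point): Middle of the top of the round key (25 mm across), 12 mm proud of the 26 mm high key box, which is fixed to the bench. The box is 90 x 156 mm with a green display window along its far side; its x points to that side, and its keys stand 48 mm apart in a row along y.
- key_square_top (a point): Middle of the top of the square key (22 x 22 mm), 12 mm proud of the key box.
- key_bar_top (a point): Middle of the top of the long bar key (38 mm along the box's x by 13 mm), 12 mm proud of the key box.
- key_round (a joint): Travel of the round key: 0 up, 0.005 m fully down; springs back, about 4 N when fully down.
- key_square (a joint): Travel of the square key: 0 up, 0.005 m fully down; springs back, about 4 N when fully down.
- key_bar (a joint): Travel of the bar key: 0 up, 0.005 m fully down; springs back, about 4 N when fully down.
- steel_block: Loose plain steel block without a step, 20 x 45 x 20 mm, origin at the centre of its underside; not to be disturbed.
- orange_block: Loose plain orange block without a step, 30 x 40 x 22 mm, origin at the centre of its underside; not to be disturbed.
Things that resemble listed ones, but are neither listed nor needed, are in the scene too. What is shaped like the work but green or yellow is not meant.

How it is judged:
On the way, in this order (a step that is already met when the one before it is completed fails the run):
1. round key pressed down alone (value of joint key_round above 0.0035 m and value of joint each of key_square, key_bar below 0.0015 m), for 0.05 s.
2. square key pressed down alone (value of joint key_square above 0.0035 m and value of joint each of key_round, key_bar below 0.0015 m), for 0.05 s.
3. long bar key pressed down alone (value of joint key_bar above 0.0035 m and value of joint each of key_round, key_square below 0.0015 m), for 0.05 s.
4. keys up again and the stepped block flat on the jig's bed, in the corner (value of joint each of key_round, key_square, key_bar below 0.0015 m and x of work_center in the frame of corner between -0.05 and 0 m and y of work_center in the frame of corner between 0 and 0.04 m and z of work_center in the frame of corner below 0.0145 m and angle between work_center's own z axis and vertical below 0.1 rad), for 0.2 s.
At the end, for the whole second after the job is handed in: The stepped block is flat on the bed (within 2 mm and 0.06 rad), step towards the fence, within 2.5 mm of the fence, 3 mm of the stop and 0.07 rad of square, at rest, and the robot still pushes it with more than 2 N on the fence and more than 3 N on the bed (x of work_center in the frame of corner above -0.0285 m and y of work_center in the frame of corner between 0.011 and 0.018 m and z of work_center in the frame of corner between 0.009 and 0.014 m and angle between the y axis of work_center and the x axis of corner, either way round below 0.07 rad and angle between work_center's own z axis and vertical below 0.06 rad and x of work_ledge in the frame of corner below -0.035 m and contact force between work and fence above 2 N and contact force between work and bed above 3 N and contact force between any of the fingers, the arm and work above 2 N and linear speed of work below 0.02 m/s); the arm keeps its last pose, push and grip.
It fails at once if two keys down at once (value of joint each of key_round, key_square above 0.0025 m or value of joint each of key_round, key_bar above 0.0025 m or value of joint each of key_square, key_bar above 0.0025 m).
It fails at once if one of the other two blocks moved more than 2 cm (distance of any of steel_block, orange_block from where it was at the start of the episode above 0.02 m).
It also fails if it takes over 61 s, if anything falls off the work surface, if the arm or the gripper's body presses on something with over 40 N, if the wrist force passes 120 N, or if a joint passes its speed limit or range.

## Working session

There is one attempt and no reset: what is moved stays moved. The work goes in short steps, Python scripts to look and compute and a tool call to move; the robot and the scene stay as the last step left them, time stands still between calls to the robot, and variables do not carry over. Pictures are saved under pics/ and viewed, and the job is handed in when it is done.

Besides the shell and the picture viewer there is one more tool, called after "Request:" by a JSON object that holds its "fn" and its "kwargs". drive_tool: Moves the arm, as the interface text tells. Its arguments: {"type":"object","properties":{"motion":{"type":"array","items":{"type":"array","items":{"type":"number"}}},"grip":{"type":"number"},"force":{"type":"number"}},"required":["motion"]}

```bash
ls; mkdir -p pics; python3 - <<'E'
from bench import r
import cv2,json
print(r.read_state())
for n in ("scene","top","wrist"):
    print(n,r.calibration(n))
    cv2.imwrite(f"pics/{n}0.png",r.camera(n)[:,:,::-1])
E
```

```text
pics
{'time': 0.0, 'joint_positions': array([ 1.32646244,  0.33288256, -0.06471213,  1.46094572,  0.02160436,
        1.34988672, -0.08848539]), 'joint_vel': array([-0.00040768,  0.0002825 , -0.00033273,  0.00037486,  0.0009731 ,
        0.00094704, -0.00101693]), 'joint_torque': array([-2.70734981e-04, -6.23250747e+01,  2.40020163e-02, -3.89900100e+01,
       -6.15422730e-02,  3.98465584e-02,  1.30287258e-04]), 'ee_pos': array([ 0.1373632 , -0.60931172,  0.2145452 ]), 'eef_rot': array([-0.70268454, -0.07874931,  0.70284241, -0.077753  ]), 'ft_force': array([-0.16289869,  0.27267462, -0.0321854 ]), 'torque': array([-0.02225381, -0.01000437,  0.02751849]), 'width': 0.08688077500163884}
scene {'fx': 532.0752280338478, 'fy': 532.0752280338478, 'cx': 327.84582682253483, 'cy': 238.04378751589718, 'xyz': array([-0.0722541 , -0.59440941,  0.54735883]), 'orientation': array([ 0.49246514, -0.18690333, -0.30740569,  0.79249415])}
top {'fx': 458.3087217661921, 'fy': 458.3087217661921, 'cx': 313.4189084802368, 'cy': 237.26612410956542, 'xyz': array([0.40321852, 0.11717014, 1.00384152]), 'orientation': array([ 0.0594303 , -0.04279577, -0.70415989,  0.70625449])}
wrist {'fx': 362.0813942967264, 'fy': 362.0813942967264, 'cx': 316.7498327371858, 'cy': 234.31718121511037, 'xyz': array([ 0.21968503, -0.59067347,  0.3817015 ]), 'orientation': array([-0.12147912,  0.09777886, -0.61704935,  0.7713185 ])}
```

View pics/scene0.png

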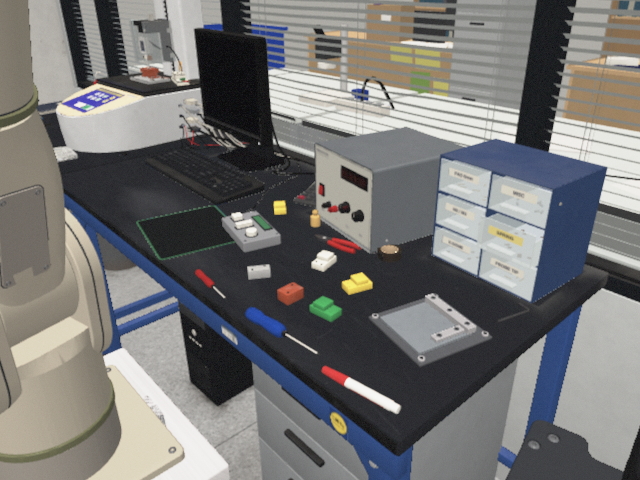

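View pics/top0.png

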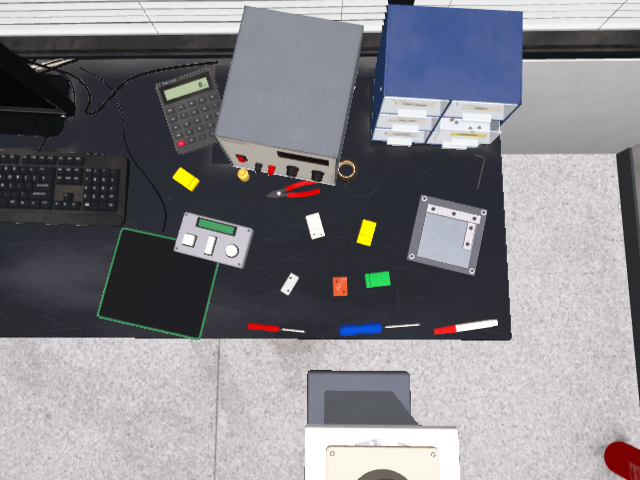

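View pics/wrist0.png

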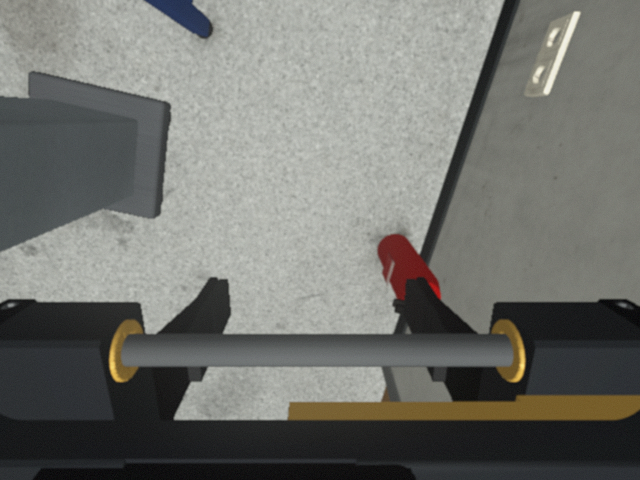

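```bash
python3 - <<'E'
import cv2
t=cv2.imread("pics/top0.png");s=cv2.imread("pics/scene0.png")
def c(im,x0,y0,x1,y1,k,n): cv2.imwrite("pics/"+n,cv2.resize(im[y0:y1,x0:x1],None,fx=k,fy=k,interpolation=cv2.INTER_CUBIC))
c(t,165,195,265,275,8,"c_keys.png")
c(t,275,200,375,300,6,"c_blk.png")
c(t,400,185,500,285,6,"c_jig.png")
c(s,210,200,380,325,4,"c_sc.png")
E
```

```text
(no output)
```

View pics/c_keys.png

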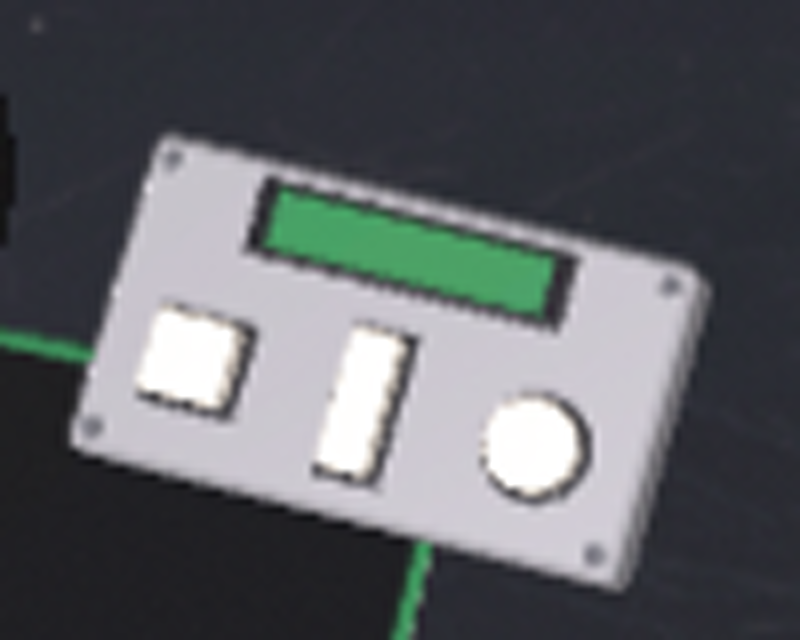

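View pics/c_blk.png

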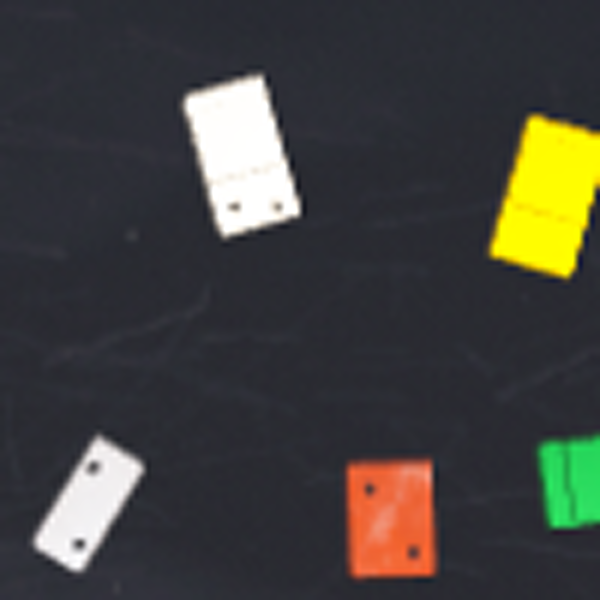

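View pics/c_jig.png

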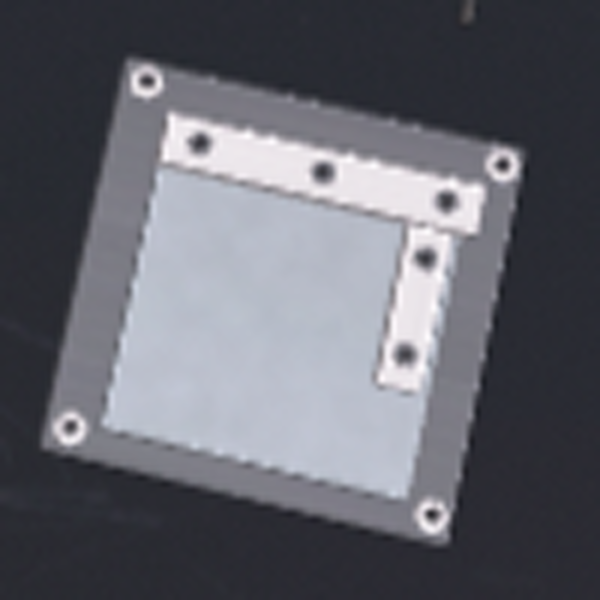

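View pics/c_sc.png

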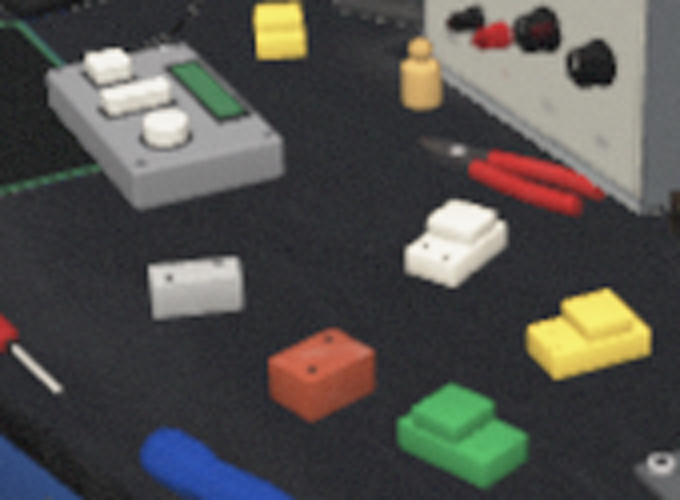

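The work is the off-white stepped block, at top (316,225) and scene (324,261). It has two holes in its ledge, which faces the robot. The yellow ones at (367,232) and (186,179) and the green one at (378,279) are the wrong colour. The light block at (290,284) is the plain steel one, and the orange block is at (340,286). The jig is at (448,233), with its stop on the right. The key box is at (213,240), with the square key left, the bar in the middle and the round key right. The other keypad, at (190,110), is a calculator.

```bash
cat > h.py <<'E'
import numpy as np
from scipy.spatial.transform import Rotation as R
from scipy.optimize import least_squares
def ray(cal,px):
    px=np.atleast_2d(np.array(px,float))
    d=np.c_[(px[:,0]-cal['cx'])/cal['fx'],-(px[:,1]-cal['cy'])/cal['fy'],-np.ones(len(px))]
    return R.from_quat(cal['orientation']).apply(d)
def plane(cal,px,z):
    d=ray(cal,px);o=np.array(cal['xyz']);z=np.broadcast_to(z,len(d))
    return o+d*((z-o[2])/d[:,2])[:,None]
def proj(cal,P):
    p=R.from_quat(cal['orientation']).inv().apply(np.atleast_2d(P)-cal['xyz'])
    return np.c_[cal['cx']+cal['fx']*p[:,0]/-p[:,2],cal['cy']-cal['fy']*p[:,1]/-p[:,2]]
def crop(X,x0,y0,k): return (np.array(X,float)+.5)/k-.5+[x0,y0]
def fit(cal,px,L,th0,z0=0):
    "planar pose x,y,th of local points L (3d) matching px"
    L=np.array(L,float);c0=plane(cal,np.mean(px,0),0.015)[0]
    def T(p): 
        c,s=np.cos(p[2]),np.sin(p[2]); return np.c_[p[0]+c*L[:,0]-s*L[:,1],p[1]+s*L[:,0]+c*L[:,1],L[:,2]+z0]
    s=least_squares(lambda p:(proj(cal,T(p))-px).ravel(),[c0[0],c0[1],th0])
    return s.x,np.round(s.fun.reshape(-1,2),2)
E
python3 - <<'E'
from h import *
from bench import r
cal=r.calibration("top")
k=crop([(532,446),(191,357),(363,402)],165,195,8)
P=plane(cal,k,.038);print("keys",P.round(4));print(np.linalg.norm(P[0]-P[2]),np.linalg.norm(P[1]-P[2]))
# box x axis: perpendicular
d=P[1]-P[0];print("box yaw",np.arctan2(d[1],d[0])-np.pi/2)
b=crop([(183,97),(263,75),(300,213),(223,238)],275,200,6)
print("work",fit(cal,b,[(-.015,.026,.014),(.015,.026,.014),(.015,-.026,.014),(-.015,-.026,.014)],-1.3))
st=crop([(97,435),(145,468),(83,572),(33,542)],275,200,6)
print("steel corners",plane(cal,st,.02).round(3))
o=crop([(346,462),(432,460),(436,576),(351,578)],275,200,6)
print("orange",plane(cal,o,.022).round(3))
f=crop([(167,112),(487,184),(476,235),(160,165)],400,185,6)
print("fencetop",plane(cal,f,.024).round(4))
# corner frame: fence local
s=crop([(408,225),(377,385),(416,393)],400,185,6)
print("stop",plane(cal,s,.019).round(4))
bb=crop([(103,430),(407,497)],400,185,6)
print("bed",plane(cal,bb,.012).round(4))
print("tcp axes",R.from_quat(r.read_state()['eef_rot']).as_matrix().round(3))
E
```

```text
keys [[0.5156 0.3157 0.038 ]
 [0.5395 0.4081 0.038 ]
 [0.5274 0.3614 0.038 ]]
0.04718185034163042 0.04831275519686506
box yaw -0.25199438103451555
work (array([ 0.5735026 ,  0.13762859, -1.29480149]), array([[ 0.12,  0.36],
       [-0.07,  0.38],
       [ 0.18, -0.13],
       [-0.22, -0.6 ]]))
steel corners [[0.471 0.189 0.02 ]
 [0.459 0.172 0.02 ]
 [0.422 0.193 0.02 ]
 [0.433 0.211 0.02 ]]
orange [[0.461 0.1   0.022]
 [0.462 0.069 0.022]
 [0.421 0.068 0.022]
 [0.42  0.098 0.022]]
fencetop [[ 0.621  -0.1067  0.024 ]
 [ 0.5945 -0.2203  0.024 ]
 [ 0.5758 -0.2155  0.024 ]
 [ 0.6014 -0.1036  0.024 ]]
stop [[ 0.5804 -0.193   0.019 ]
 [ 0.5222 -0.1795  0.019 ]
 [ 0.5193 -0.1932  0.019 ]]
bed [[ 0.5065 -0.0829  0.012 ]
 [ 0.4827 -0.1906  0.012 ]]
tcp axes [[-0.     0.22  -0.975]
 [ 0.001 -0.975 -0.22 ]
 [-1.    -0.001  0.   ]]
```

Request:
{"fn": "drive_tool", "kwargs": {"motion": [[0, -6.1, -23.1, 0], [0, -6.1, -23.1, 0], [0, -6.1, -23.1, 0], [0, -6.1, -23.1, 0], [0, -6.1, -23.1, 0], [0, -6.1, -23.1, 0], [0, -37.5, -42.5, 0], [0, -37.5, -42.5, 0], [0, -37.5, -42.5, 0], [0, -37.5, -42.5, 0], [0, -37.5, -42.5, 0], [0, -37.5, -42.5, 0], [0, -37.5, -42.5, 0], [0, -37.5, -42.5, 0], [0, -37.5, -42.5, 0], [0, -37.5, -42.5, 0], [0, -37.5, -42.5, 0], [0, -37.5, -42.5, 0]], "grip": 255, "force": 20}}

```text
time: 1.65
ee_pos: [0.4693, -0.151, 0.2152]
eef_rot: [-0.703, -0.078, 0.703, -0.078]
ft_force: [-0.2, -1.6, -0.6]
width: 0.0005
```

```bash
python3 - <<'E'
from bench import r
import cv2,pickle
s=r.read_state();c=r.calibration("wrist");im=r.camera("wrist")
cv2.imwrite("pics/w1.png",im[:,:,::-1]);pickle.dump(c,open("w1.pkl","wb"))
print(s['ee_pos'],s['ft_force'],c['xyz'])
E
```

```text
[ 0.46926789 -0.15104381  0.21515234] [-0.1802744  -1.64336736 -0.5725169 ] [ 0.55159693 -0.13211843  0.38219171]
```

View pics/w1.png

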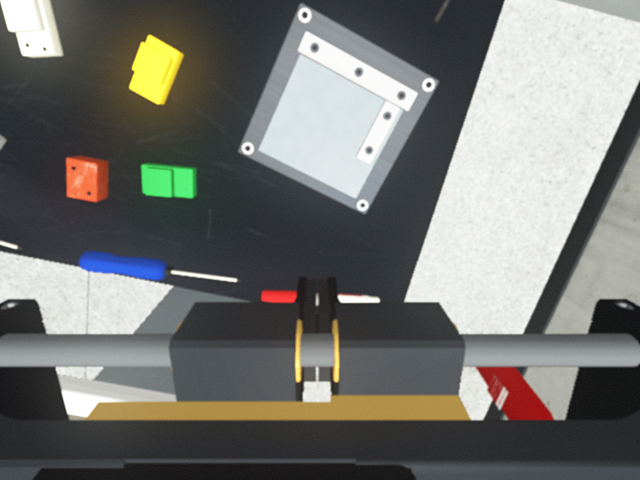

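```bash
python3 - <<'E'
import cv2
t=cv2.imread("pics/w1.png")
cv2.imwrite("pics/c_w1.png",cv2.resize(t[20:200,270:430],None,fx=4,fy=4,interpolation=cv2.INTER_CUBIC)[:600])
E
```

```text
(no output)
```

View pics/c_w1.png

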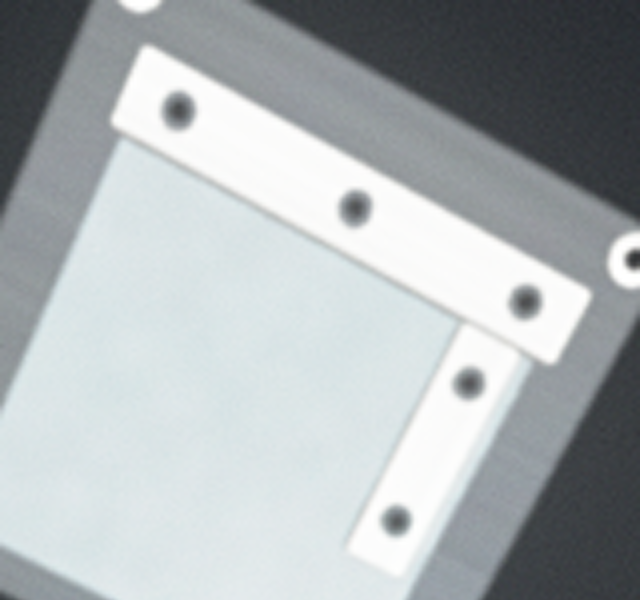

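```bash
python3 - <<'E'
from h import *
import pickle
c=pickle.load(open("w1.pkl","rb"))
f=plane(c,crop([(113,122),(551,363)],270,20,4),.024)
s=plane(c,crop([(465,324),(347,547)],270,20,4),.019)
d=f[0]-f[1];print(f.round(4),np.linalg.norm(d),"xyaw",np.arctan2(d[1],d[0])-np.pi/2)
e=s[0]-s[1];print(s.round(4),np.linalg.norm(e),np.arctan2(e[1],e[0]))
A=np.c_[d[:2],-e[:2]];t=np.linalg.solve(A,s[0][:2]-f[1][:2]);print("corner",f[1][:2]+t[0]*d[:2])
E
```

```text
[[ 0.6033 -0.1035  0.024 ]
 [ 0.5759 -0.2138  0.024 ]] 0.11371568877124642 xyaw -0.24307129493194712
[[ 0.5801 -0.1927  0.019 ]
 [ 0.5241 -0.1786  0.019 ]] 0.05779628372677473 -0.24652644801438964
corner [ 0.58108265 -0.1929106 ]
```

Request:
{"fn": "drive_tool", "kwargs": {"motion": [[0, -44.5, -14.8, 0], [0, -44.5, -14.8, 0], [0, -44.5, -14.8, 0], [0, -44.5, -14.8, 0], [0, -44.5, -14.8, 0], [0, -44.5, -14.8, 0], [0, -44.5, -14.8, 0], [0, -44.5, -14.8, 0], [0, -44.5, -14.8, 0], [0, -44.5, -14.8, 0], [0, -44.5, -14.8, 0], [0, -44.5, -14.8, 0], [3, -44.5, -14.8, 0], [6, -44.5, -14.8, 0], [9, -44.5, -14.8, 0], [12, -44.5, -14.8, 0], [14.5, -44.5, -14.8, 0], [14.5, -44.5, -14.8, 0]]}}

```text
time: 3.2
ee_pos: [0.5145, 0.3123, 0.0647]
eef_rot: [-0.7, -0.076, 0.705, -0.079]
ft_force: [-0.6, -0.6, -0.2]
width: 0.0005
```

```bash
python3 - <<'E'
from bench import r
import cv2
print(r.read_state()['ee_pos'],r.read_state()['ft_force'])
a=r.camera("top")[:,:,::-1];b=r.camera("scene")[:,:,::-1]
cv2.imwrite("pics/k1.png",cv2.vconcat([cv2.resize(b[150:270,180:340],None,fx=5,fy=5,interpolation=cv2.INTER_CUBIC)]))
E
```

```text
[0.51454055 0.31234703 0.06469978] [-0.62224366 -0.62779788 -0.22979277]
```

View pics/k1.png

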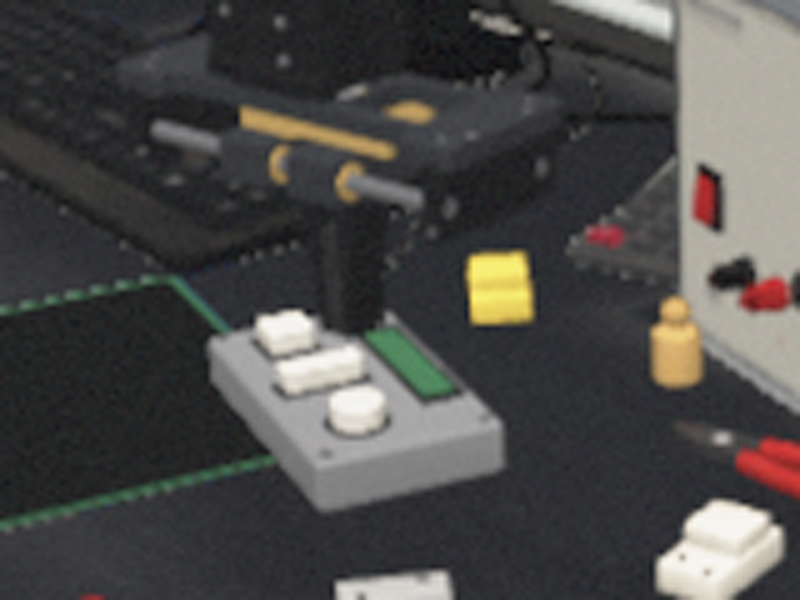

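```bash
python3 - <<'E'
from h import *
from bench import r
for n,im in (("scene",(180,150,5)),):
    c=r.calibration(n)
    print(c['xyz'],c['orientation'])
    for P in [(.5156,.3157,.038),(.5395,.4081,.038),(.5274,.3614,.038),(.5145,.3123,.0457),(.5735,.1376,.024)]:
        p=proj(c,P)[0];print(P,p,(p-im[:2])*im[2])
s=r.read_state();print(s)
c=r.calibration("wrist");print(c['xyz'])
E
```

```text
[-0.0722541  -0.59440941  0.54735883] [ 0.49246514 -0.18690333 -0.30740569  0.79249415]
(0.5156, 0.3157, 0.038) [250.6083342  229.62050363] [353.04167098 398.10251814]
(0.5395, 0.4081, 0.038) [236.54720593 214.35498647] [282.73602963 321.77493233]
(0.5274, 0.3614, 0.038) [243.42827233 221.83617575] [317.14136167 359.18087877]
(0.5145, 0.3123, 0.0457) [250.83197087 227.11259885] [354.15985437 385.56299423]
(0.5735, 0.1376, 0.024) [323.32719941 254.52180457] [716.63599704 522.60902284]
{'time': 3.3, 'joint_positions': array([-0.04361926,  0.52059335, -0.7463503 ,  1.64550789,  0.3826976 ,
        1.12903547, -2.24139387]), 'joint_vel': array([ 4.91682939e-05, -3.39719439e-02, -2.42220975e-02, -3.77256280e-02,
       -4.56124777e-03,  2.52004540e-03,  1.85735244e-03]), 'joint_torque': array([  0.10450494, -57.771703  , -11.4597711 , -31.29205942,
         0.14807446,  -0.1824693 ,  -0.07389545]), 'ee_pos': array([0.51653915, 0.31500301, 0.07018507]), 'eef_rot': array([-0.70234217, -0.07740216,  0.70331187, -0.0779538 ]), 'ft_force': array([0.81113221, 0.1941064 , 1.309921  ]), 'torque': array([ 0.02170522, -0.00929816,  0.03240954]), 'width': 0.00047105607680993084}
[0.59900959 0.33389232 0.23711312]
```

```bash
python3 - <<'E'
from h import *
from bench import r
import cv2
c=r.calibration("wrist");s=r.read_state();im=r.camera("wrist")[:,:,::-1].copy()
M=R.from_quat(s['eef_rot']).as_matrix();t=s['ee_pos']
for a in (0,.019):
    print(a,proj(c,t+M[:,0]*a))
cv2.imwrite("pics/w2.png",im)
cs=r.calibration("scene");b=r.camera("scene")[:,:,::-1]
print(s['time'],t); 
for a in (0,.019): print(proj(cs,t+M[:,0]*a))
cv2.imwrite("pics/s2.png",cv2.resize(b[170:250,200:300],None,fx=7,fy=7,interpolation=cv2.INTER_CUBIC))
E
```

```text
0 [[317.37666166 290.7171914 ]]
0.019 [[317.30928846 275.25527581]]
3.3 [0.51653915 0.31500301 0.07018507]
[[250.10303592 216.39014511]]
[[250.71224871 224.23006474]]
```

View pics/w2.png

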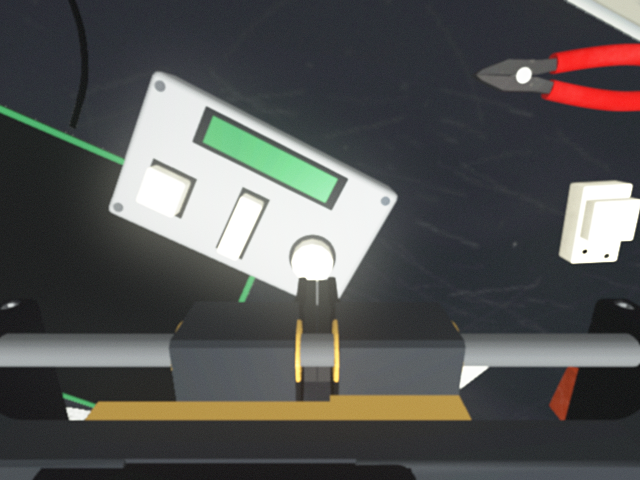

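View pics/s2.png

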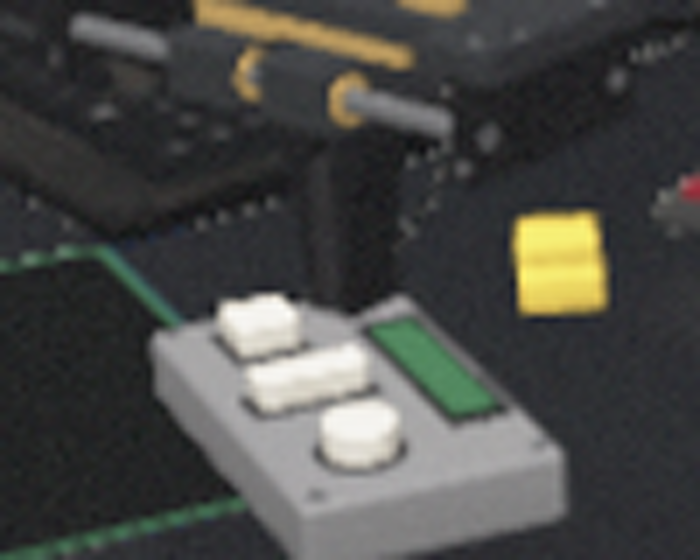

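```bash
python3 - <<'E'
from h import *
from bench import r
c=r.calibration("wrist");s=r.read_state()
M=R.from_quat(s['eef_rot']).as_matrix();t=s['ee_pos'];print(s['time'],t,s['width'],s['ft_force'])
print(proj(c,[(.5156,.3157,.038),(.5395,.4081,.038),(.5274,.3614,.038)]))
for a in (0,.01,.019):
  for z in (-.0095,.0095): print(a,z,proj(c,t+M@[a,.0,z]))
  print(a,'y15',proj(c,t+M@[a,.015,-.0095]))
cs=r.calibration("scene")
for a in (-.07,-.051,-.03,0,.019): print(a,proj(cs,t+M@[a,.0,0]),proj(cs,t+M@[a,.095,0]),proj(cs,t+M@[a,-.095,0]))
E
```

```text
3.4 [0.51739422 0.31642423 0.07224162] 0.000549772242551047 [-0.26661866 -0.36549522  0.71972902]
[[317.77976103 267.74203083]
 [167.65541693 196.68075292]
 [245.88083924 233.74428646]]
0 -0.0095 [[317.32814998 273.61145357]]
0 0.0095 [[317.3337262  307.23265544]]
0 y15 [[347.17373405 273.58891254]]
0.01 -0.0095 [[317.29188461 265.83424419]]
0.01 0.0095 [[317.29826762 298.06526033]]
0.01 y15 [[345.65467615 265.81293303]]
0.019 -0.0095 [[317.26219493 259.4672096 ]]
0.019 0.0095 [[317.26915648 290.53891861]]
0.019 y15 [[344.41105435 259.44689675]]
-0.07 [[247.6087228  185.37777177]] [[281.87382619 194.6936898 ]] [[216.1804008  176.83311137]]
-0.051 [[248.26718743 193.64286493]] [[282.29688639 203.25689283]] [[217.03479169 184.81912764]]
-0.03 [[248.98371916 202.63682035]] [[282.7569336  212.56875373]] [[217.9651226  193.51495737]]
0 [[249.98740149 215.23510983]] [[283.40078355 225.60098401]] [[219.2693282  205.70540457]]
0.019 [[250.61125883 223.06580998]] [[283.80065059 233.69473218]] [[220.08059592 213.28834725]]
```

Both cameras draw the fingertips nearer the TCP than the stated 19 mm, so I'll come down slowly and find contact by force.

Request:
{"fn": "drive_tool", "kwargs": {"motion": [[0.5, 0, 0, 0], [1.0, 0, 0, 0], [1.4, 0, 0, 0], [1.7, 0, 0, 0], [1.7, 0, 0, 0], [1.7, 0, 0, 0]]}}

```text
time: 3.9
ee_pos: [0.516, 0.3162, 0.0532]
eef_rot: [-0.703, -0.078, 0.703, -0.078]
ft_force: [0.5, -0.8, -0.4]
width: 0.0009
```

```bash
cat > look.py <<'E'
from bench import r
import cv2,sys
s=r.read_state();print(s['time'],s['ee_pos'].round(4),s['ft_force'].round(2),s['width'])
n,cam,x0,y0,x1,y1,k=sys.argv[1],sys.argv[2],*map(int,sys.argv[3:8])
im=r.camera(cam)[:,:,::-1]
cv2.imwrite("pics/%s.png"%n,cv2.resize(im[y0:y1,x0:x1],None,fx=k,fy=k,interpolation=cv2.INTER_CUBIC))
E
python3 look.py s3 scene 200 170 300 250 7
```

```text
3.9 [0.516  0.3162 0.0532] [ 0.5  -0.81 -0.41] 0.0008537141907315017
```

View pics/s3.png

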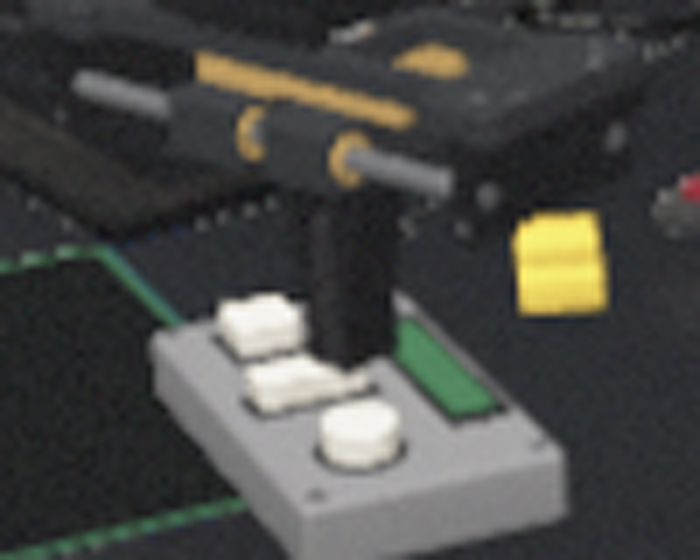

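Request:
{"fn": "drive_tool", "kwargs": {"motion": [[0.5, 0, 0, 0], [1.0, 0, 0, 0], [1.4, 0, 0, 0], [1.4, 0, 0, 0]]}}

```text
time: 4.28
ee_pos: [0.5155, 0.3158, 0.038]
eef_rot: [-0.702, -0.078, 0.703, -0.079]
ft_force: [-0.2, -0.1, -0.5]
width: 0.0005
```

```bash
python3 look.py s4 scene 200 170 300 250 7
```

```text
4.2833 [0.5155 0.3158 0.038 ] [-0.23 -0.11 -0.45] 0.0005209788552914445
```

View pics/s4.png

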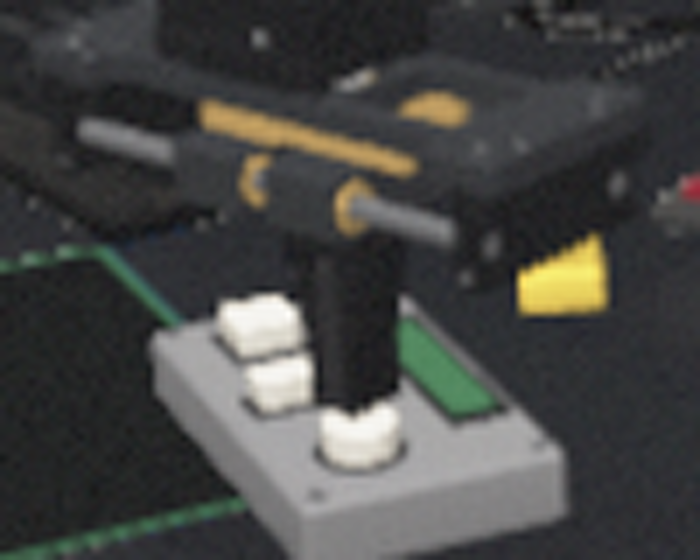

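Request:
{"fn": "drive_tool", "kwargs": {"motion": [[0.2, 0, 0, 0], [0.4, 0, 0, 0], [0.55, 0, 0, 0], [0.55, 0, 0, 0]]}}

```text
time: 4.67
ee_pos: [0.516, 0.3162, 0.0335]
eef_rot: [-0.703, -0.078, 0.703, -0.078]
ft_force: [0.7, 0.1, -0.0]
width: 0.0001
```

```bash
python3 look.py s5 scene 200 170 300 250 7
```

```text
4.6667 [0.516  0.3162 0.0335] [ 0.67  0.14 -0.02] 0.00014896025808571465
```

View pics/s5.png

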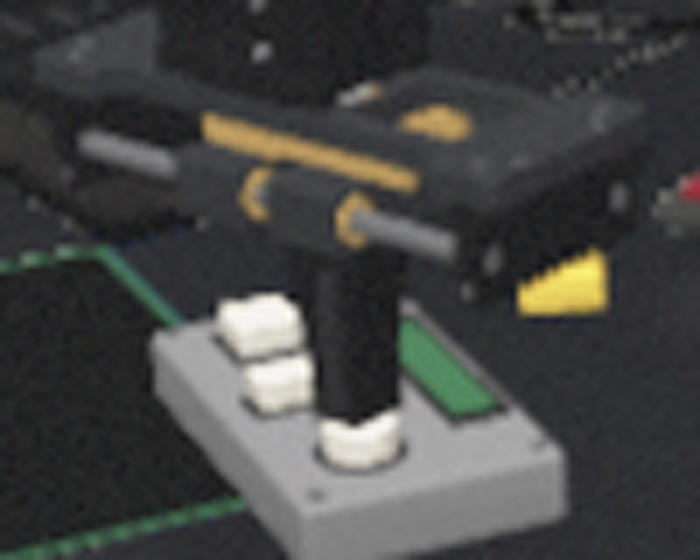

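Request:
{"fn": "drive_tool", "kwargs": {"motion": [[0.2, 0, 0, 0], [0.4, 0, 0, 0], [0.4, 0, 0, 0]]}}

```text
time: 4.97
ee_pos: [0.5161, 0.3163, 0.0296]
eef_rot: [0.703, 0.078, -0.703, 0.078]
ft_force: [0.8, -0.7, 1.0]
width: 0.0006
```

Request:
{"fn": "drive_tool", "kwargs": {"motion": [[0.2, 0, 0, 0], [0.4, 0, 0, 0], [0.4, 0, 0, 0]]}}

```text
time: 5.22
ee_pos: [0.5162, 0.3164, 0.0263]
eef_rot: [0.703, 0.078, -0.703, 0.078]
ft_force: [-0.2, -1.2, 5.6]
width: 0.0004
```

```bash
python3 look.py s6 scene 200 170 300 250 7
```

```text
5.2167 [0.5162 0.3164 0.0263] [-0.18 -1.22  5.62] 0.00037163895513693274
```

View pics/s6.png

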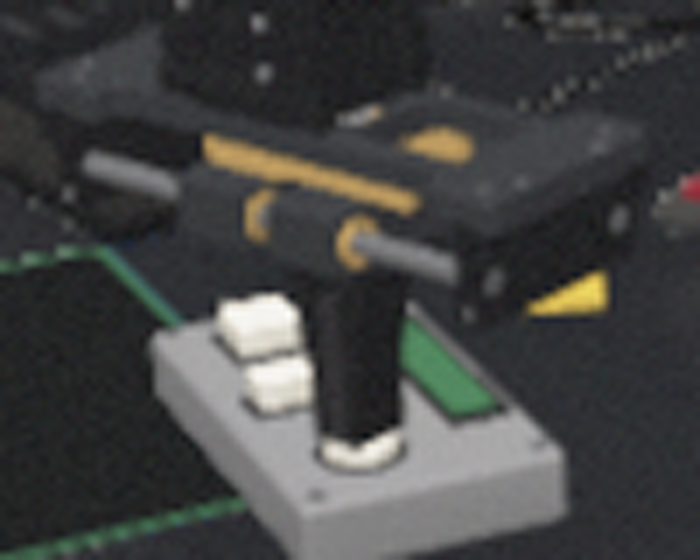

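The round key bottomed out at 5.6 N with the TCP at z = 0.0263. That puts the fingertips about 7 mm above the reported TCP height. Next is the square key.

Request:
{"fn": "drive_tool", "kwargs": {"motion": [[-1.5, 0, 0, 0], [-2.5, 0, 0, 0], [-2.5, -3.5, -1.8, 0], [-2.5, -6.5, -3.4, 0], [-2.5, -8.5, -4.4, 0], [-2.5, -8.5, -4.4, 0], [-1.8, -8.5, -4.4, 0], [-1.2, -8.5, -4.4, 0], [-0.7, -8.5, -4.4, 0], [-0.3, -8.5, -4.4, 0], [0, -8.5, -4.4, 0], [0, -8.5, -4.4, 0], [0, -8.5, -4.4, 0]]}}

```text
time: 6.35
ee_pos: [0.5408, 0.4076, 0.0264]
eef_rot: [0.703, 0.077, -0.703, 0.078]
ft_force: [-2.0, -3.8, 6.8]
width: 0.0002
```

```bash
python3 look.py s7 scene 200 170 300 250 7
```

```text
6.35 [0.5408 0.4076 0.0264] [-1.99 -3.84  6.75] 0.00020848924342937766
```

View pics/s7.png

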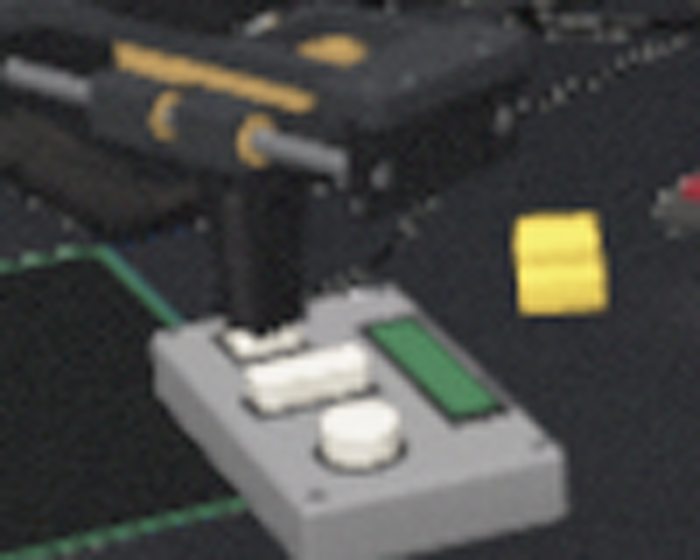

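The square key is down and the other two are up. Next is the bar key.

Request:
{"fn": "drive_tool", "kwargs": {"motion": [[-1.5, 0, 0, 0], [-2.5, 0, 0, 0], [-2.5, 2.5, 1.3, 0], [-2.5, 4.3, 2.2, 0], [-2.5, 4.3, 2.2, 0], [-1.8, 4.3, 2.2, 0], [-1.2, 4.3, 2.2, 0], [-0.7, 4.3, 2.2, 0], [-0.3, 4.3, 2.2, 0], [0, 4.3, 2.2, 0], [0, 4.3, 2.2, 0], [0, 4.3, 2.2, 0]]}}

```text
time: 7.4
ee_pos: [0.5279, 0.3629, 0.0263]
eef_rot: [-0.703, -0.079, 0.703, -0.078]
ft_force: [-2.8, -1.3, 8.0]
width: 0.0003
```

```bash
python3 look.py s8 scene 200 170 300 250 7
```

```text
7.4 [0.5279 0.3629 0.0263] [-2.79 -1.29  8.02] 0.0003051065478846507
```

View pics/s8.png

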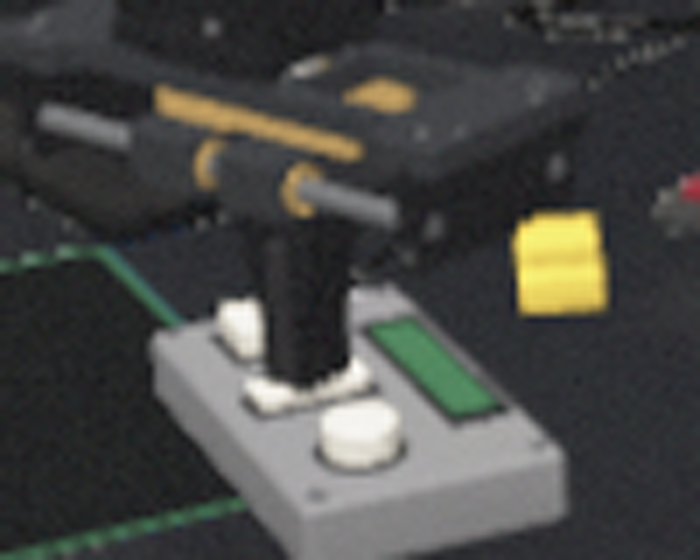

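```bash
python3 - <<'E'
from h import *
from bench import r
ct=r.calibration("top");cs=r.calibration("scene")
print(plane(cs,[(373,247),(318,212)],0))
print(plane(ct,[(336,183),(219,163)],0))
b=plane(cs,[(373,247)],0)[0]
for h in (.08,.1,.12,.14,.16): print(h,proj(cs,b+[0,0,h]),proj(ct,b+[0,0,h]))
print(proj(cs,(.66,.14,.18)),r.read_state()['joint_positions'].round(2))
E
```

```text
[[0.70806862 0.12220632 0.        ]
 [0.7466396  0.35258736 0.        ]]
[[0.67295667 0.09094075 0.        ]
 [0.72024959 0.35722462 0.        ]]
0.08 [[374.15380956 214.2026    ]] [[321.96378851 156.68524456]]
0.1 [[374.45348907 205.68411565]] [[321.91686313 153.57693865]]
0.12 [[374.75787082 197.03196855]] [[321.86791593 150.33470911]]
0.14 [[375.06706636 188.24298789]] [[321.81681336 146.94971006]]
0.16 [[375.38119081 179.31390176]] [[321.76340988 143.41229907]]
[[353.24361413 173.46599405]] [-0.15  0.64 -0.71  1.58  0.45  1.1  -2.32]
```

```bash
python3 - <<'E'
import cv2
s=cv2.imread("pics/scene0.png");cv2.imwrite("pics/psu.png",cv2.resize(s[120:280,290:470],None,fx=4,fy=4)[:600])
E
```

```text
(no output)
```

View pics/psu.png

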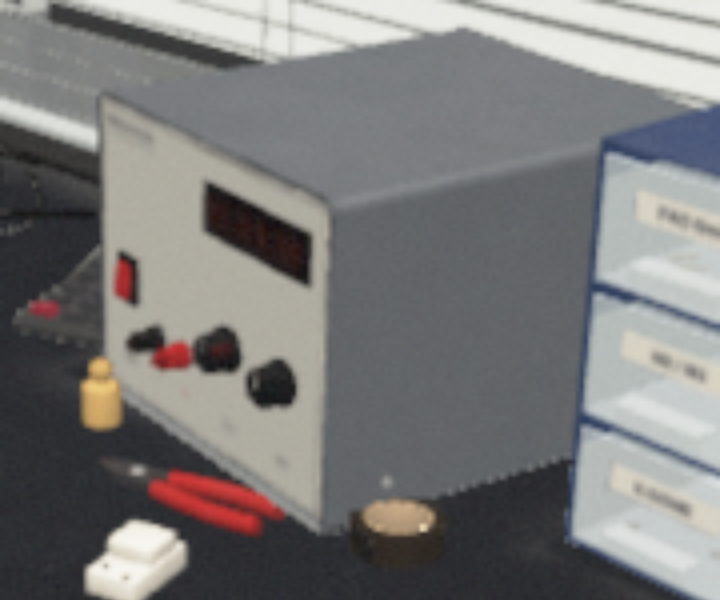

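Request:
{"fn": "drive_tool", "kwargs": {"motion": [[-2, 0, 0, 0], [-5, 0, 0, 0], [-8, 2, 0.5, 0], [-10, 5, 1.3, -0.6], [-10, 9, 2.3, -0.6], [-10, 13, 3.4, -0.6], [-10, 17, 4.4, -0.6], [-10, 20, 5.3, -0.6], [-10, 22, 5.8, -0.6], [-10, 23, 6, -0.6], [-10, 23, 6, -0.6], [-10, 23, 6, -0.6]], "grip": 120}}

```text
time: 8.45
ee_pos: [0.5205, 0.1257, 0.1259]
eef_rot: [0.701, 0.097, -0.7, 0.097]
ft_force: [-0.2, -0.0, 0.9]
width: 0.0459
```

```bash
cat > wl.py <<'E'
from bench import r
import cv2,sys,pickle
n=sys.argv[1]
s=r.read_state();c=r.calibration("wrist");print(s['time'],s['ee_pos'].round(4),s['ft_force'].round(2),s['width'],s['joint_positions'].round(2))
im=r.camera("wrist")[:,:,::-1];pickle.dump((s,c),open(n+".pkl","wb"));cv2.imwrite("pics/%s.png"%n,im)
E
python3 wl.py w3
```

```text
8.45 [0.5205 0.1257 0.1259] [-0.24 -0.01  0.87] 0.04594560722566279 [ 0.35  0.3  -0.77  1.78  0.22  1.16 -1.79]
```

View pics/w3.png

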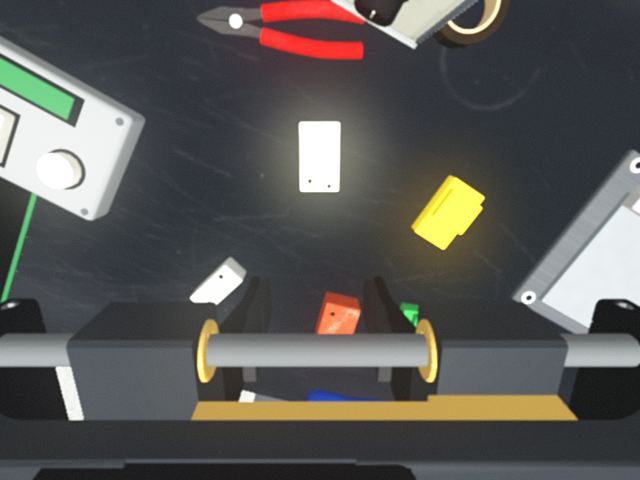

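```bash
python3 - <<'E'
import cv2
t=cv2.imread("pics/w3.png");cv2.imwrite("pics/c3.png",cv2.resize(t[110:200,280:360],None,fx=6,fy=6,interpolation=cv2.INTER_CUBIC))
E
```

```text
(no output)
```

View pics/c3.png

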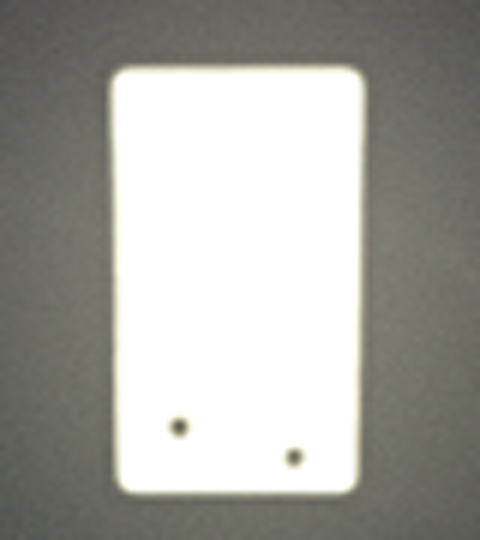

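```bash
python3 - <<'E'
from h import *
import pickle
s,c=pickle.load(open("w3.pkl","rb"))
b=crop([(112,67),(364,67),(358,493),(118,493)],280,110,6)
x,res=fit(c,b,[(-.015,.026,.014),(.015,.026,.014),(.015,-.026,.014),(-.015,-.026,.014)],-1.3)
print(x,res)
M=R.from_quat(s['eef_rot']).as_matrix()
ya=x[2]+np.pi/2
g=np.array([x[0]+.005*np.cos(ya),x[1]+.005*np.sin(ya),.009])
print("work yaw",ya,"tool y yaw",np.arctan2(M[1,1],M[0,1]),"delta tool cm",(M.T@(g-s['ee_pos'])*100).round(2),g, "R",R.from_quat(c['orientation']).as_matrix()[:,2])
E
```

```text
[ 0.57428     0.13933609 -1.2951401 ] [[ 0.63  0.56]
 [-0.59  0.49]
 [-0.78 -0.64]
 [ 0.74 -0.59]]
work yaw 0.27565622789718214 tool y yaw -1.2960143977631964 delta tool cm [11.69  0.16 -6.04] [0.57909123 0.14069699 0.009     ] R [0.29626476 0.08293168 0.95149857]
```

Request:
{"fn": "drive_tool", "kwargs": {"motion": [[0, 0.1, -2, 0], [0, 0.2, -4, 0], [0, 0.2, -5.5, 0], [0, 0.2, -6, 0], [2, 0.2, -6, 0], [4.5, 0.2, -6, 0], [7, 0.2, -6, 0], [9, 0.2, -6, 0], [10, 0.2, -6, 0], [11, 0.2, -6, 0], [11.6, 0.2, -6, 0], [11.6, 0.2, -6, 0], [11.6, 0.2, -6, 0]]}}

```text
time: 9.58
ee_pos: [0.579, 0.1392, 0.0105]
eef_rot: [0.701, 0.097, -0.7, 0.097]
ft_force: [-0.1, 0.4, 0.2]
width: 0.046
```

```bash
python3 look.py s9 scene 280 190 400 290 6; python3 wl.py w4
```

```text
9.5833 [0.579  0.1392 0.0105] [-0.06  0.39  0.17] 0.046024331084244675
9.6333 [0.5793 0.1392 0.0108] [0.42 0.14 0.  ] 0.046326018219474165 [ 0.22  0.56 -0.68  1.72  0.41  1.01 -1.9 ]
```

View pics/s9.png

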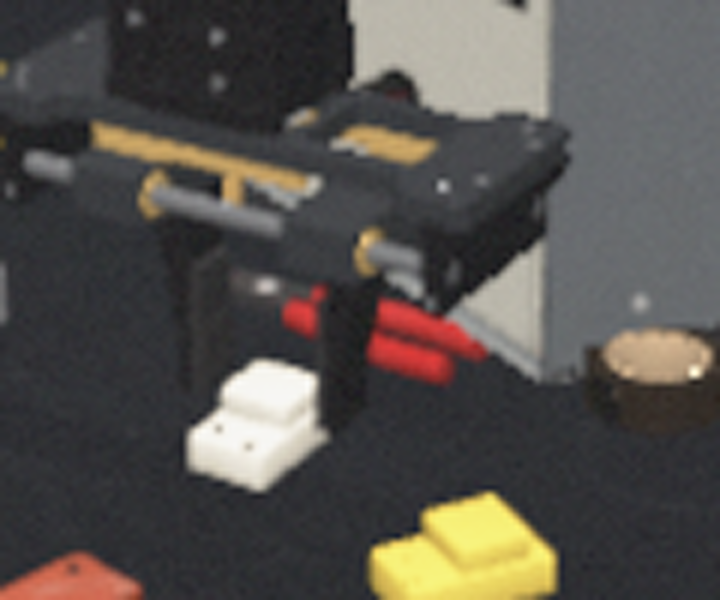

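View pics/w4.png

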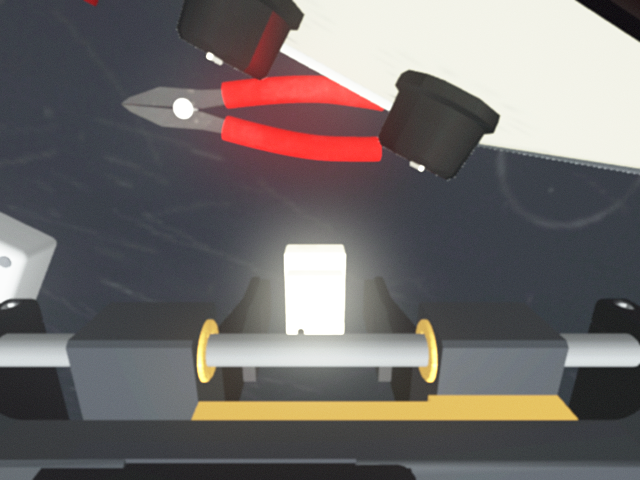

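Request:
{"fn": "drive_tool", "kwargs": {"motion": [[0.1, 0, 0, 0], [0.1, 0, 0, 0], [0.1, 0, 0, 0], [0.1, 0, 0, 0], [0.1, 0, 0, 0], [0.1, 0, 0, 0]], "grip": 255, "force": 25}}

```text
time: 10.18
ee_pos: [0.5788, 0.1388, 0.0091]
eef_rot: [0.701, 0.097, -0.7, 0.097]
ft_force: [-1.0, -0.8, 3.0]
width: 0.0273
```

Request:
{"fn": "drive_tool", "kwargs": {"motion": [[-1, 0, 0, 0], [-3, 0, 0, 0], [-5.5, 0, 0, 0], [-8, 0, 0, 0], [-8, 2, 0.7, 1], [-8, 5.5, 1.9, 2], [-8, 9, 3.2, 3], [-8, 13, 4.6, 4], [-8, 17, 6, 5], [-8, 21, 7.4, 5.85], [-8, 24.5, 8.6, 5.85], [-8, 27, 9.5, 5.85], [-8, 28.4, 10, 5.85], [-8, 28.7, 10.1, 5.85], [-8, 28.7, 10.1, 5.85], [-8, 28.7, 10.1, 5.85]]}}

```text
time: 11.52
ee_pos: [0.5594, -0.1632, 0.0892]
eef_rot: [0.702, -0.083, -0.702, -0.083]
ft_force: [-0.0, 1.4, -0.5]
width: 0.0275
```

```bash
python3 wl.py w5;python3 look.py s10 scene 340 200 520 370 4
```

```text
11.5167 [ 0.5594 -0.1632  0.0892] [-0.02  1.42 -0.47] 0.027530661749082246 [ 0.65  0.4  -0.54  1.7   0.22  1.11 -1.76]
11.5667 [ 0.5595 -0.1627  0.0891] [-0.15 -0.27 -0.52] 0.027300091400141963
```

View pics/w5.png

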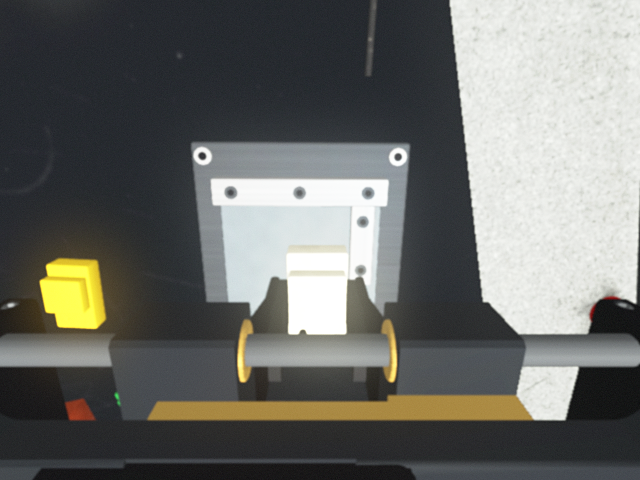

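View pics/s10.png

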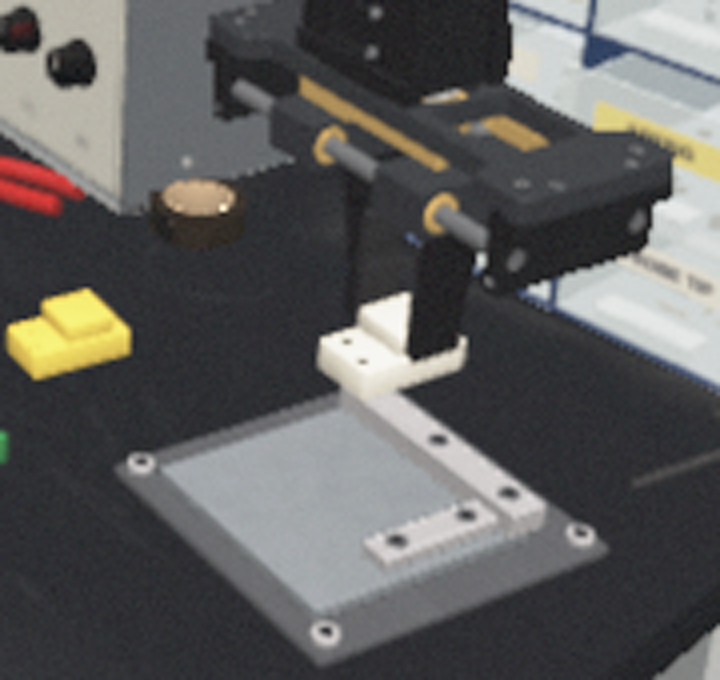

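Request:
{"fn": "drive_tool", "kwargs": {"motion": [[2, 0, 0, 0], [4, 0, 0, 0], [5.3, 0, 0, 0], [6, 0, 0, 0], [6.4, 0, 0, 0], [6.6, 0, 0, 0], [6.6, 0, 0, 0], [6.6, 0, 0, 0]]}}

```text
time: 12.28
ee_pos: [0.5597, -0.1648, 0.0236]
eef_rot: [0.703, -0.083, -0.702, -0.083]
ft_force: [-0.1, -0.2, -1.5]
width: 0.0272
```

```bash
python3 wl.py w6;python3 look.py s11 scene 360 260 500 370 5
```

```text
12.2833 [ 0.5597 -0.1648  0.0236] [-0.11 -0.24 -1.46] 0.027166074344374153 [ 0.63  0.47 -0.51  1.75  0.27  0.99 -1.8 ]
12.3333 [ 0.5597 -0.1649  0.0237] [ 0.21 -0.01  0.73] 0.027575120477802167
```

View pics/w6.png

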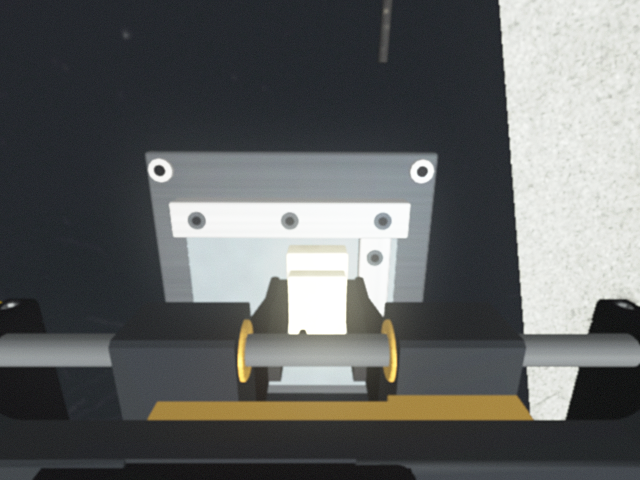

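View pics/s11.png

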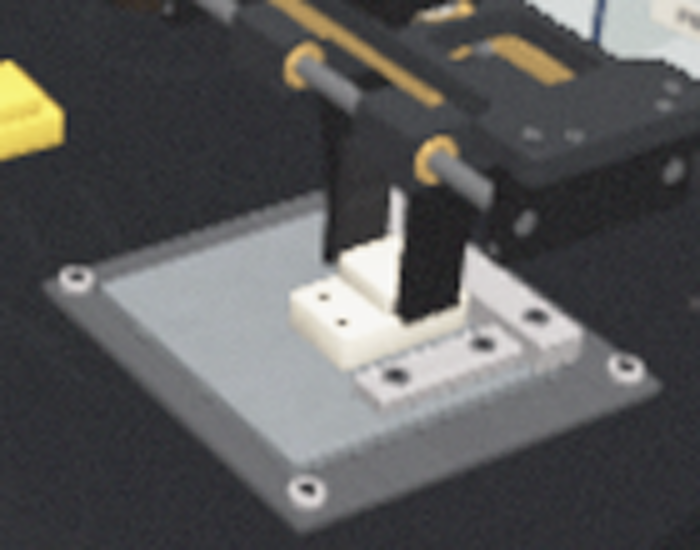

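Request:
{"fn": "drive_tool", "kwargs": {"motion": [[0.1, 0.2, -0.1, 0], [0.15, 0.4, -0.3, 0], [0.15, 0.6, -0.4, 0], [0.15, 0.7, -0.4, 0], [0.15, 0.8, -0.4, 0], [0.15, 0.8, -0.4, 0]]}}

```text
time: 12.88
ee_pos: [0.5618, -0.1722, 0.0215]
eef_rot: [0.703, -0.083, -0.702, -0.084]
ft_force: [1.9, 4.4, -1.6]
width: 0.0271
```

```bash
cat > cf.py <<'E'
from bench import r
import numpy as np
s=r.read_state();X=np.array([.9725,-.2328,0]);Y=np.array([.2328,.9725,0])
p=s['ee_pos']-[.581,-.193,.012];f=s['ft_force']
print(s['time'],"corner mm",(np.array([p@X,p@Y,p[2]])*1e3).round(1),"F",(f@X).round(1),(f@Y).round(1),f[2].round(1),s['width'])
E
python3 cf.py
```

```text
12.8833 corner mm [-23.5  15.7   9.5] F 0.8 4.7 -1.6 0.02706635856482593
```

Request:
{"fn": "drive_tool", "kwargs": {"motion": [[0.05, 0, -0.1, 0], [0.1, 0, -0.2, 0], [0.1, 0, -0.3, 0], [0.1, 0, -0.35, 0], [0.1, 0, -0.35, 0]]}}

```text
time: 13.3
ee_pos: [0.5642, -0.1728, 0.021]
eef_rot: [-0.702, 0.083, 0.703, 0.083]
ft_force: [-6.0, 5.9, 9.8]
width: 0.0268
```

```bash
python3 cf.py; python3 wl.py w7
```

```text
13.3 corner mm [-21.   15.7   9. ] F -7.2 4.3 9.8 0.02684957579624142
13.3 [ 0.5642 -0.1728  0.021 ] [-6.02  5.85  9.84] 0.02684957579624142 [ 0.63  0.49 -0.51  1.73  0.28  0.99 -1.79]
```

View pics/w7.png

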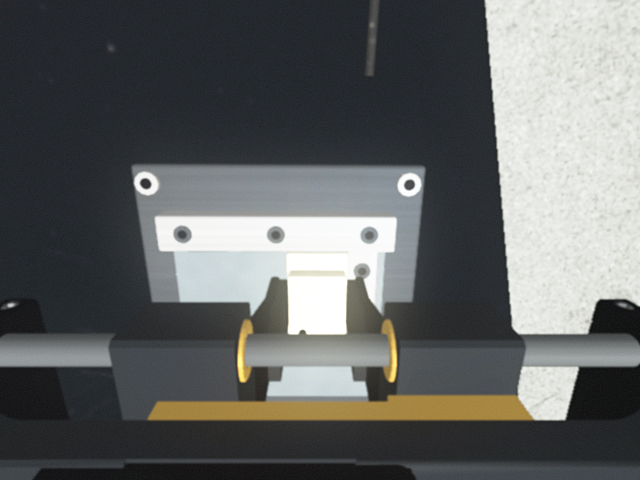

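Request:
{"fn": "drive_tool", "kwargs": {"motion": [[0, 0, -0.05, 0], [0, 0, -0.05, 0], [0, 0, -0.05, 0], [0, 0, -0.05, 0], [0, 0, -0.05, 0], [0, 0, -0.05, 0]]}}

```text
time: 13.85
ee_pos: [0.5642, -0.1728, 0.021]
eef_rot: [-0.701, 0.083, 0.703, 0.083]
ft_force: [-8.6, 6.7, 12.0]
width: 0.0275
```

```bash
python3 cf.py; python3 look.py s12 scene 380 270 500 370 6; python3 look.py s13 scene 200 170 350 290 5; python3 cf.py; python3 look.py t13 top 270 190 490 300 3; python3 cf.py
```

```text
13.85 corner mm [-21.   15.7   9. ] F -9.9 4.5 12.0 0.02745359276808252
13.85 [ 0.5642 -0.1728  0.021 ] [-8.6   6.71 12.01] 0.02745359276808252
13.9 [ 0.5642 -0.1729  0.021 ] [-8.65  6.93 12.44] 0.027359743492955616
13.95 corner mm [-21.   15.7   9. ] F -9.8 5.0 12.0 0.0271627531064681
13.95 [ 0.5642 -0.1728  0.021 ] [-8.39  7.19 11.98] 0.0271627531064681
14.0 corner mm [-21.   15.7   9. ] F -9.7 4.1 12.1 0.027367816343459753
```

View pics/s12.png

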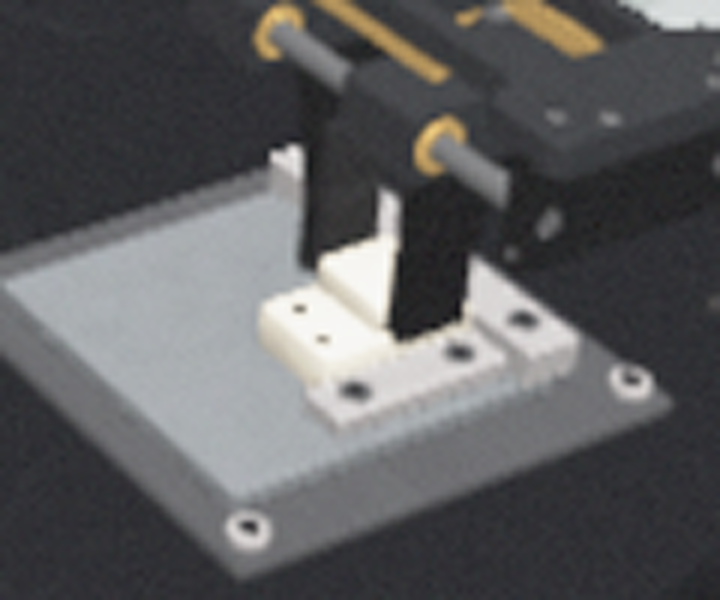

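View pics/s13.png

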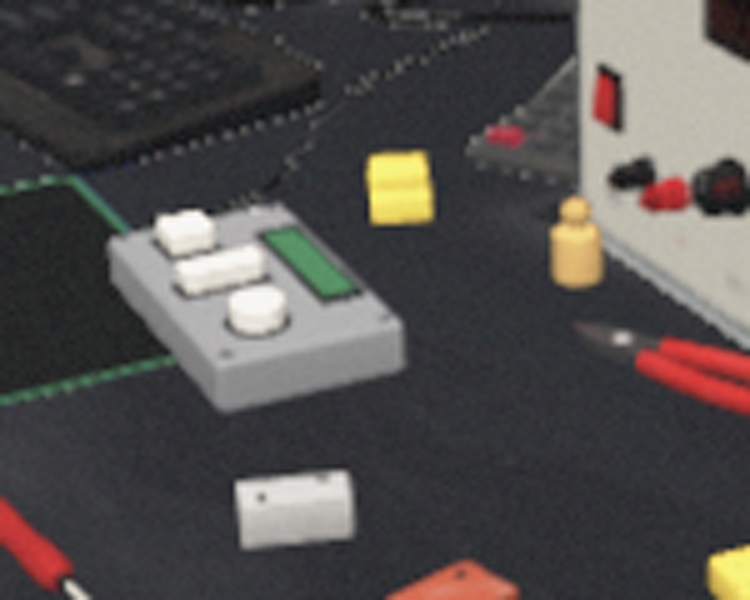

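View pics/t13.png

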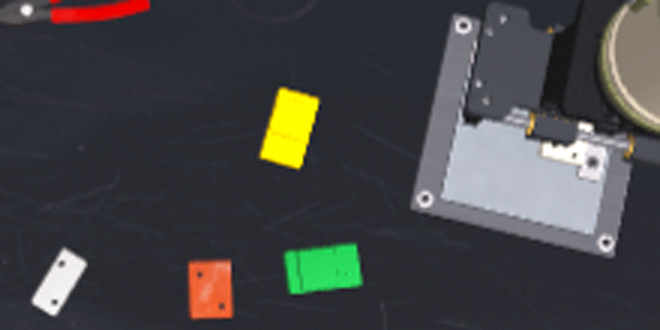

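The push is steady at about 10 N on the fence, 12 N on the bed and 4 N on the stop. The block sits square in the corner with its ledge away from the fence. All keys are up and the other blocks haven't moved, so I'm handing the job in.

```bash
python3 -c "
from bench import r
print(r.close_job())"; python3 cf.py
```

```text
the job is handed in; nothing more can be done
None
the job is handed in; nothing more can be done
```

I pressed the round, square and bar keys in that order, and handed the job in at about 14 s with the stepped block held in the jig corner under a steady push. No verdict was reported.

- **Keys:** I confirmed each press by force (5.6, 6.8 and 8.0 N). For the square and bar presses the pictures show the other keys up, and all three keys were up at the end.
- **Block:** I gripped it by its step and set it on the bed with the ledge away from the fence. Then I slid it against the stop, then the fence.
- **Final push:** The force on the tool held steady at about 10 N towards the fence, 12 N down and 4–5 N against the stop. The grip point was about 1 mm from the fully home position by my own measurement of the jig. The last pictures show the block flat and square, and the steel and orange blocks where they were.
- **Different from the suggestion:** I did not re-grip to push on the ledge. I finished with the step still gripped, pushing forwards and down through the grip.
- **Disagreement found:** The fingertips are not 19 mm ahead of the reported tool point. By key contact and camera views they sit about 7 mm behind it, so I set the heights from contact.

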